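# Slide the instrument case over the lip into its bay

### The job

Put the instrument case away in its docking bay: by the black fin, lift only its leading end onto the raised lip while the rear end stays down on the trolley top, then let go and push it from behind over the lip and under the clear shelf until it bears firmly on the rubber buffers. Do not carry the case or ram it against the lip or the buffers, and leave the other things alone. At the end the case lies flat on the bay's deck, wholly behind the lip.

Things in the scene. Friction and masses are not known exactly. Their poses are not given: they have to be found in the camera images.
- case_centre (a point): Centre (half-way up) of the closed aluminium instrument case, 150 long (own x), 110 wide (own y), 40 high, 0.35 to 0.7 kg, square edges, smooth (friction about 0.35). Own +x points to its leading end (towards the bay). It starts flat on the trolley top (z = 0), 25 to 55 mm short of the bay's lip, up to 25 mm to one side and up to 0.18 rad askew.
- case_fin (a point): Grip point on the black upright fin on the case's lid. Fin 32 long (own x), 12 wide (own y), rising from 40 to 75 mm above the case's underside. The point is 62.5 mm above the underside, on the centre line, 50 mm ahead of the case's centre, 25 mm behind the leading face. Held firmly it barely pivots between the fingers, so tilt the hand along with it.
- case_front (a point): Middle of the bottom edge of the case's leading face. Own axes as the case.
- case_rear (a point): Middle of the bottom edge of the case's rear face, the face to be pushed. Own axes as the case.
- case: The same case; origin at the centre of its underside, axes as above.
- dock: The fixed docking bay. Origin on the trolley top, at the foot of its lip's front face, mid-width; own x points into the bay, z up. Behind the lip (x over 10 mm) a white deck 6 mm high reaches the back stop. Side guides, 30 mm above the trolley top, begin at x = 53 mm, flared at the mouth, 126 mm apart inside from x = 85 mm. Above x below 90 mm the bay is open.
- lip: Steel lip, 10 x 170 x 12 mm; same origin and axes as the dock. The case cannot ride up it unless its leading edge is lifted first. Once the case's middle is past the lip it tips down onto the deck by itself, but the pusher's grip on the rear face can hold it tilted: ease off for a moment and it drops level. Over 25 N against its front is ramming.
- stop: Steel back stop with two black rubber buffers; origin and axes as the dock. Its front face is at x = 184 mm. The buffers stand out 8 to 20 mm, differing each time and not measured: find them by feel. They yield 1 mm per 4 N, up to 6 mm; over 20 N is ramming. The seated case's rear face ends at x = 14 to 26 mm before they yield.
- bay_lip (a point): Middle of the lip's top front edge, 12 mm above the dock's origin; axes as the dock.
- disinfectant: Bystander: white round bottle with a red cap, 64 across, 160 high; origin at its base.
- bowl: Bystander: steel bowl, 100 across, 40 high; origin at its base.
- tube_rack: Bystander: white rack of capped tubes, 50 x 110, 82 high; origin at its base.
- shelf_edge (a point): Middle of the lower front edge of the bay's clear shelf, at x = 90, z = 128 mm of the dock; axes as the dock. The shelf, on four thin posts, is 190 wide, reaches from x = 90 to 200 mm, underside 128 to 130 and top 136 to 140 mm above the trolley top: the fin passes under it, a gripper holding the fin cannot.
Mind the look-alikes: they are no part of the job. Of the things that look like the case, take the one that is farthest to the robot's right at the start.

How it is judged:
By the outcome, as a careful person would: the job done as asked, in the order asked, and still so for the second after the job is handed in, with the robot touching nothing.
It also fails if it takes over 70 s, if anything falls off the work surface, if the arm or the gripper's body presses on something with over 40 N, if the wrist force passes 120 N, or if a joint passes its speed limit or range.

### The arm

A 6-joint arm with a two-finger parallel gripper is mounted at the origin on the work surface. World frame = base frame: x ahead of the robot, y to its left, z up, the work surface at z = 0. Lengths are in mm, angles in rad, forces in N, time in s.
With the tool pointing down it reaches from about 350 to 1000 mm from the base axis. Payload 7.1 kg.
Tool frame: the origin (TCP) lies between the finger pads; the fingertips stand 19 mm ahead of it and the grasp point (between the pads) is the TCP; z points along the fingers, x is the direction in which the jaws open and shut, and the axes are right-handed (so a half turn about z gives the same grasp; the last joint's range is limited). The gripper opens to 85 mm and grips with 20 to 120 N. Pads are 22 mm wide; open, the fingers measure 114 mm over their backs; the gripper's body (76 mm by 85 mm) begins 54 mm behind the grasp point. The pads swing forward as they close: fully open they stand 13 mm farther back than shut.
Start: joints at [-1.325, 0.423, 1.63, -0, 1.089, -0.019], TCP at [163.591, -603.194, 250.319] pointing down, gripper open.
Joint ranges: [-3, 3], [-0.9, 2.11], [0.09, 2.58], [-1.31, 4.45], [0.11, 2.69], [-2.54, 2.54]. Speed limits (rad/s): [2.39, 2.39, 3.01, 3.14, 3.14, 3.14].

### API

Orientations are given as a unit quaternion [w, x, y, z].
In Python, from rig import telemetry, viewer, arm gives the robot as it stands. The module is installed in compiled form; this text tells all that it offers.
- The arm moves only by the shell command python3 -m handwheel 'ROWS'. ROWS is JSON, a list of rows, each an object of numbers: "tx", "ty", "tz": the shift along the tool's x, y, z in cm; "wx", "wy", "wz": the turn, a rotation vector about the tool's x, y, z in rad; "claw": the closure, from 0 (fully open) to 1 (shut). A call has 1 to 8 rows; each row shifts and turns the pose as measured when the row begins, along the tool's axes as they then stand; what a row does not reach is not made up. A row lasts 1/8 s, in which the tool goes at most 62.5 mm and 10.7 degrees, less where a joint would pass 70% of its speed; a pose out of reach is approached as far as the arm can. A call with a gripper value outside its range is refused whole. The fingers move at their own pace and stop on an object; the grip force is fixed at half the most. Time passes only in rows, so rows that do not move let the fingers close. It gives the time, the measured TCP pose, the force and the opening at its end, in the units of the state.
- telemetry.observe(): the state, without advancing time (a new reading comes with each control period).
- viewer.camera(name): name is "scene" or "top" or "wrist"; returns the picture (400x640x3 uint8, red, green, blue); there is no depth.
- viewer.camera_params(name): a dict with "intrinsics" (3x3 intrinsics, pixels), "R" (3x3) and "t" (3): a world point X has camera coordinates R X + t. Camera axes: x right, y down, z forward; pixel columns grow to the right and rows downward; lengths in mm; the calibration is good to about 2 mm. A picture is of the moment at which its call begins: read the wrist's pose just before it. camera_params takes no time and is no camera call; for the wrist camera it gives the pose at the moment of the call.
- arm.close_job(): hands the job in, once; it reports no verdict.
The state is a dict: "clock": time; "joint_positions": joint angles; "dq": joint speeds; "joint_torque": joint torques, N m; "eef_pos": TCP position; "eef_rot": TCP orientation; "ft_force": force on the tool from outside, world axes, zero at the start; "wrist_torque": the same for the moment, N m; "gripper_width": finger opening in mm.
Only numpy, scipy, OpenCV 4.12 (cv2) and the standard library are available. Lean on these libraries where they do the work, as an engineer would, in place of code of your own. Each camera call takes 0.05 s, during which the arm holds its last target. There are 200 camera calls.

## Working session

There is one attempt and no reset: what is moved stays moved. The work goes in short steps, Python scripts to look and compute and a shell command to move; the robot and the scene stay as the last step left them, time stands still between calls to the robot, and variables do not carry over. Pictures are saved under pics/ and viewed, about 8 in all and at most 12, crops included, and the job is handed in when it is done.

```bash
mkdir -p pics
python3 - <<'E'
from rig import telemetry, viewer, arm
import cv2,numpy as np
s=telemetry.observe();print({k:np.round(v,3).tolist() for k,v in s.items()})
for n in("top","scene"):
    cv2.imwrite(f"pics/{n}0.png",viewer.camera(n)[...,::-1])
    p=viewer.camera_params(n);print(n,{k:np.round(v,3).tolist() for k,v in p.items()})
E
```

```text
{'clock': 0.0, 'joint_positions': [-1.325, 0.424, 1.631, 0.0, 1.089, -0.019], 'dq': [-0.001, -0.001, 0.0, 0.001, 0.001, -0.0], 'joint_torque': [0.003, -55.739, -28.175, 0.0, 0.007, 0.0], 'eef_pos': [163.466, -602.682, 249.536], 'eef_rot': [-0.0, 0.794, -0.608, -0.001], 'ft_force': [-0.351, -0.126, 0.761], 'wrist_torque': [-0.007, -0.043, -0.084], 'gripper_width': 85.381}
top {'intrinsics': [[364.638, 0.0, 314.879], [0.0, 364.638, 203.716], [0.0, 0.0, 1.0]], 'R': [[-0.017, -1.0, 0.002], [-0.997, 0.017, -0.079], [0.079, -0.003, -0.997]], 't': [62.717, 503.724, 911.727]}
scene {'intrinsics': [[366.731, 0.0, 322.022], [0.0, 366.731, 202.132], [0.0, 0.0, 1.0]], 'R': [[0.596, 0.803, 0.013], [0.687, -0.501, -0.525], [-0.416, 0.322, -0.851]], 't': [-327.498, -254.611, 1182.204]}
```

View pics/top0.png

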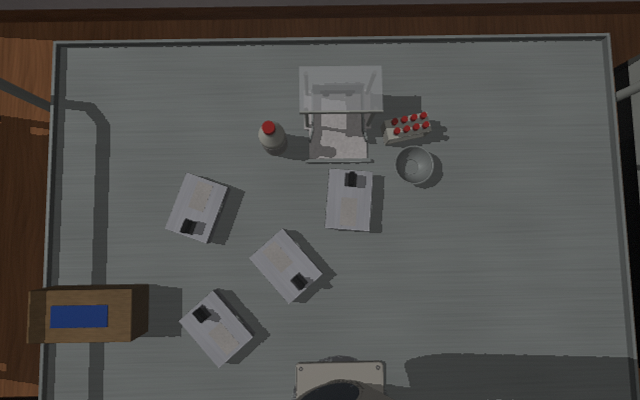

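View pics/scene0.png

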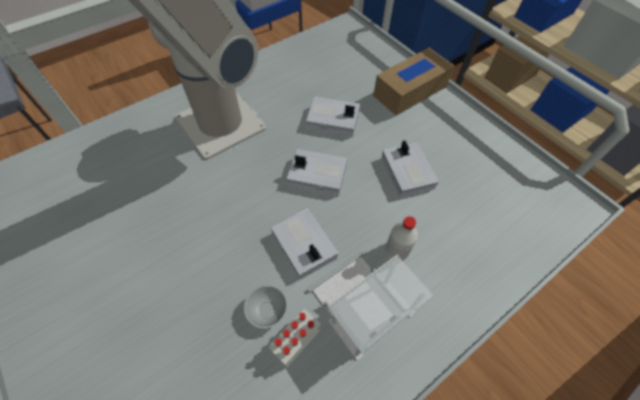

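The top view shows the case farthest right at about (349,200), with its fin at (350,180). The bay is ahead of it: lip at about row 162, columns 308–372. The bottle, bowl and rack stand clear on either side.

```bash
cat > h.py <<'E'
from rig import telemetry, viewer, arm
import cv2,numpy as np
from scipy.spatial.transform import Rotation as Ro
def ray(p,uv,z):
    K,R,t=(np.array(p[k]) for k in("intrinsics","R","t"))
    d=R.T@np.linalg.inv(K)@np.array([*uv,1.]);o=-R.T@t
    return o+d*(z-o[2])/d[2]
def proj(p,X):
    K,R,t=(np.array(p[k]) for k in("intrinsics","R","t"))
    c=K@(R@np.array(X)+t);return c[:2]/c[2]
def pose():
    s=telemetry.observe();q=s["eef_rot"]
    return s,np.array(s["eef_pos"]),Ro.from_quat([q[1],q[2],q[3],q[0]])
def goto(P,Rt):
    "shift (cm) and turn (rad) in tool axes to reach"
    s,x,r=pose()
    print("t cm",np.round(r.inv().apply(np.array(P)-x)/10,2),"w",np.round((r.inv()*Rt).as_rotvec(),3))
E
python3 - <<'E'
from h import *
p=viewer.camera_params("top")
for n,uv,z in[("case fl",(330,169),40),("fr",(372.5,172),40),("rl",(326,230),40),("rr",(370,231),40),("fin",(351,177),75),("lipL",(308,161),12),("lipR",(372,162),12),("shelfL",(302,111),130),("shelfR",(382,111),130)]:
    print(n,ray(p,uv,z).round(0))
w=viewer.camera_params("wrist");s,x,r=pose()
R=np.array(w["R"]);c=-R.T@np.array(w["t"]);print("cam in tool",r.inv().apply(c-x).round(1),"cam z in tool",r.inv().apply(R[2]).round(3),"K",np.array(w["intrinsics"])[0].round(0), "x",r.inv().apply(R[0]).round(2))
print(r.as_matrix().round(3))
E
```

```text
case fl [590.  15.  40.]
fr [581. -92.  40.]
rl [437.  28.  40.]
rr [433. -81.  40.]
fin [564. -34.  75.]
lipL [617.  70.  12.]
lipR [612. -96.  12.]
shelfL [710.  81. 130.]
shelfR [ 707. -103.  130.]
cam in tool [-1.000e-01 -6.580e+01 -1.228e+02] cam z in tool [0.001 0.268 0.963] K [314.   0. 320.] x [ 1. -0. -0.]
[[ 0.262 -0.965 -0.   ]
 [-0.965 -0.262  0.001]
 [-0.001 -0.    -1.   ]]
```

```bash
R='{"tx":-4.4,"ty":-3.6,"tz":0}'; python3 -m handwheel '[{"tx":-4.4,"ty":-3.6},{"tx":-4.4,"ty":-3.6},{"tx":-4.4,"ty":-3.6},{"tx":-4.4,"ty":-3.6},{"tx":-4.4,"ty":-3.6},{"tx":-4.4,"ty":-3.6},{"tx":-4.4,"ty":-3.6},{"tx":-4.4,"ty":-3.6}]'; python3 -m handwheel '[{"tx":-4.4,"ty":-3.6},{"tx":-4.4,"ty":-3.6},{"wz":-0.18},{"wz":-0.18},{"wz":-0.18},{"wz":-0.18},{"wz":-0.18},{"wz":-0.18}]'; python3 -m handwheel '[{"wz":-0.18},{"wz":-0.18},{"wz":-0.18},{"wz":-0.18},{"wz":-0.18},{"wz":-0.18},{"wz":-0.18},{"wz":-0.18}]'
python3 - <<'E'
from h import *
s,x,r=pose();print(s["joint_positions"])
goto([420,-32,260],Ro.from_matrix(np.array([[0.,1,0],[1,0,0],[0,0,-1]])))
E
```

```text
[-1.32500317e+00  4.23788441e-01  1.63064862e+00  7.29074590e-07
  1.08856100e+00 -1.90037043e-02]
t cm [-48.37 -39.7   -0.97] w [-2.000e-03  0.000e+00 -2.877e+00]schema error: expected keys tx, ty, tz, wx, wy, wz, claw
schema error: expected keys tx, ty, tz, wx, wy, wz, claw
schema error: expected keys tx, ty, tz, wx, wy, wz, claw
```

```bash
python3 -m handwheel '[{"tx":-4.4,"ty":-3.6,"tz":0,"wx":0,"wy":0,"wz":0,"claw":0},{"tx":-4.4,"ty":-3.6,"tz":0,"wx":0,"wy":0,"wz":0,"claw":0},{"tx":-4.4,"ty":-3.6,"tz":0,"wx":0,"wy":0,"wz":0,"claw":0},{"tx":-4.4,"ty":-3.6,"tz":0,"wx":0,"wy":0,"wz":0,"claw":0},{"tx":-4.4,"ty":-3.6,"tz":0,"wx":0,"wy":0,"wz":0,"claw":0},{"tx":-4.4,"ty":-3.6,"tz":0,"wx":0,"wy":0,"wz":0,"claw":0},{"tx":-4.4,"ty":-3.6,"tz":0,"wx":0,"wy":0,"wz":0,"claw":0},{"tx":-4.4,"ty":-3.6,"tz":0,"wx":0,"wy":0,"wz":0,"claw":0}]'; python3 -m handwheel '[{"tx":-4.4,"ty":-3.6,"tz":0,"wx":0,"wy":0,"wz":0,"claw":0},{"tx":-4.4,"ty":-3.6,"tz":0,"wx":0,"wy":0,"wz":0,"claw":0},{"tx":-4.4,"ty":-3.6,"tz":0,"wx":0,"wy":0,"wz":0,"claw":0},{"tx":0,"ty":0,"tz":0,"wx":0,"wy":0,"wz":-0.18,"claw":0},{"tx":0,"ty":0,"tz":0,"wx":0,"wy":0,"wz":-0.18,"claw":0},{"tx":0,"ty":0,"tz":0,"wx":0,"wy":0,"wz":-0.18,"claw":0},{"tx":0,"ty":0,"tz":0,"wx":0,"wy":0,"wz":-0.18,"claw":0},{"tx":0,"ty":0,"tz":0,"wx":0,"wy":0,"wz":-0.18,"claw":0}]'; python3 -m handwheel '[{"tx":0,"ty":0,"tz":0,"wx":0,"wy":0,"wz":-0.18,"claw":0},{"tx":0,"ty":0,"tz":0,"wx":0,"wy":0,"wz":-0.18,"claw":0},{"tx":0,"ty":0,"tz":0,"wx":0,"wy":0,"wz":-0.18,"claw":0},{"tx":0,"ty":0,"tz":0,"wx":0,"wy":0,"wz":-0.18,"claw":0},{"tx":0,"ty":0,"tz":0,"wx":0,"wy":0,"wz":-0.18,"claw":0},{"tx":0,"ty":0,"tz":0,"wx":0,"wy":0,"wz":-0.18,"claw":0},{"tx":0,"ty":0,"tz":0,"wx":0,"wy":0,"wz":-0.18,"claw":0},{"tx":0,"ty":0,"tz":0,"wx":0,"wy":0,"wz":-0.18,"claw":0}]'
python3 - <<'E'
from h import *
s,x,r=pose();print(s["joint_positions"])
goto([420,-32,260],Ro.from_matrix(np.array([[0.,1,0],[1,0,0],[0,0,-1]])))
E
```

```text
clock: 1.1
eef_pos: [352.8, -178.4, 248.2]
eef_rot: [-0.001, 0.792, -0.611, -0.001]
ft_force: [-0.2, -0.8, 0.5]
gripper_width: 85.3
clock: 2.1
eef_pos: [425.3, -12.4, 247.8]
eef_rot: [-0.001, 0.982, -0.188, -0.001]
ft_force: [-0.4, 0.5, -0.5]
gripper_width: 85.4
clock: 3.1
eef_pos: [423.1, -12.3, 246.0]
eef_rot: [-0.002, 0.85, 0.527, -0.002]
ft_force: [0.4, -0.5, 0.5]
gripper_width: 85.5
[-0.05841708  0.13004159  2.05481212  0.00243906  0.96221115 -1.17012063]
t cm [-1.91  0.59 -1.4 ] w [-0.006 -0.001 -0.46 ]
```

```bash
python3 -m handwheel '[{"tx":-0.9,"ty":0.3,"tz":-0.7,"wx":0,"wy":0,"wz":-0.18,"claw":0},{"tx":-0.9,"ty":0.3,"tz":-0.7,"wx":0,"wy":0,"wz":-0.18,"claw":0},{"tx":0,"ty":0,"tz":0,"wx":0,"wy":0,"wz":-0.05,"claw":0},{"tx":0,"ty":0,"tz":0,"wx":0,"wy":0,"wz":0,"claw":0}]'
python3 - <<'E'
from h import *
import json
p=viewer.camera_params("wrist");im=viewer.camera("wrist")
cv2.imwrite("pics/w1.png",im[...,::-1])
json.dump({k:np.array(v).tolist() for k,v in p.items()},open("w1.json","w"))
print(pose()[1])
E
```

```text
clock: 3.6
eef_pos: [421.2, -31.5, 259.4]
eef_rot: [-0.004, 0.719, 0.695, -0.002]
ft_force: [-0.7, -0.3, 1.1]
gripper_width: 85.7
[421.24303089 -31.53383857 259.46398113]
```

View pics/w1.png

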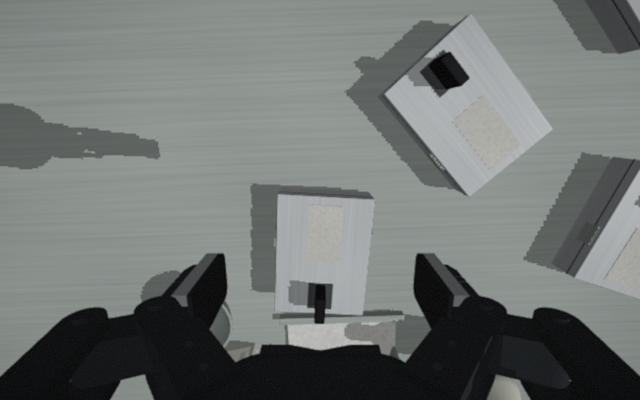

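The wrist picture shows the lid at columns 275–374, rows 194–317, with its fin at (320,300). The lip is just beyond it at row 316. I'll enlarge this area.

Run:
```python
import cv2
im=cv2.imread("pics/w1.png")[180:345,225:425]
cv2.imwrite("pics/w1c.png",cv2.resize(cv2.convertScaleAbs(im,alpha=1.3),None,fx=3.6,fy=3.6,interpolation=cv2.INTER_CUBIC))
```

```text
(no output)
```

View pics/w1c.png

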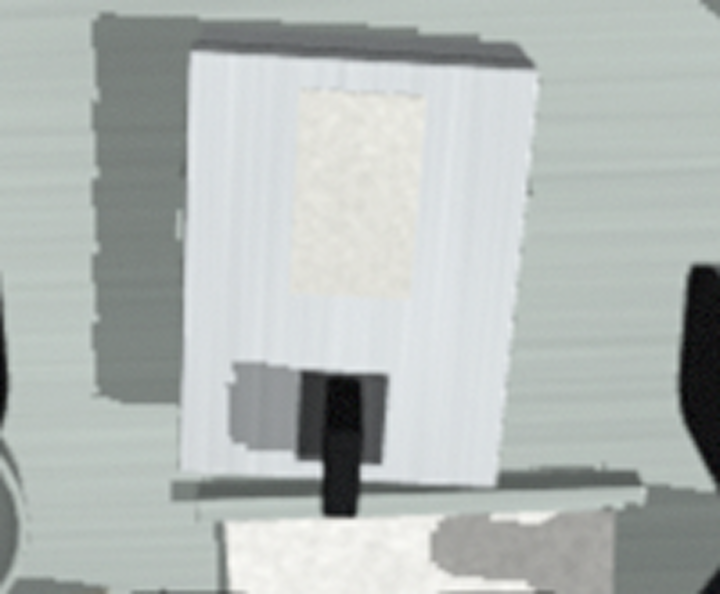

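Run:
```python
from h import *
import json
p=json.load(open("w1.json"))
pt=lambda u,v,z:ray(p,(u/3.6+225-.36,v/3.6+180-.36),z)
c={n:pt(*a) for n,a in dict(rr=(190,52,40),rl=(537,70,40),fl=(497,487,40),fr=(182,472,40),finrl=(360,433,75),finrr=(328,433,75),finfl=(357,515,75),finfr=(325,515,75),lipR=(172,498,12),lipL=(645,487,12),lip2R=(197,518,12),lip2L=(640,503,12),labR=(297,295,40),labL=(410,297,40)).items()}
for n in c:print(n,c[n].round(1))
n=np.linalg.norm
print("len",n(c["fl"]-c["rl"]),n(c["fr"]-c["rr"]),"wid",n(c["fl"]-c["fr"]),n(c["rl"]-c["rr"]))
d=(c["fl"]+c["fr"]-c["rl"]-c["rr"]);C=sum(c[k] for k in("fl","fr","rl","rr"))/4
y=np.arctan2(d[1],d[0]);w=c["fl"]+c["rl"]-c["fr"]-c["rr"]
print("yaw",y,np.arctan2(-w[0],w[1]),"ctr",C,"finpred",C[:2]+50*np.array([np.cos(y),np.sin(y)]))
print("fin",sum(c[k] for k in("finrl","finrr","finfl","finfr"))/4)
e=c["lipL"]-c["lipR"];print("lip len",n(e),"yaw",np.arctan2(-e[0],e[1]),"mid",(c["lipL"]+c["lipR"])/2)
```

```text
rr [431.6 -79.7  40. ]
rl [441.1  28.2  40. ]
fl [590.   15.9  40. ]
fr [580.2 -92.9  40. ]
finrl [545.3 -30.9  75. ]
finrr [544.9 -40.7  75. ]
finfl [574.2 -32.7  75. ]
finfr [573.9 -42.7  75. ]
lipR [ 609.8 -102.6   12. ]
lipL [611.4  75.1  12. ]
lip2R [618.8 -93.8  12. ]
lip2L [618.3  73.5  12. ]
labR [515.1 -50.2  40. ]
labL [517.1 -12.9  40. ]
len 149.3804322293646 149.19623907888618 wid 109.20378642742686 108.41169263277618
yaw -0.0856282992715172 -0.08914925918279326 ctr [510.73377919 -32.1334507   40.        ] finpred [560.55058602 -36.40963554]
fin [559.56808702 -36.75565851  75.        ]
lip len 177.7395465603721 yaw -0.00900036800872031 mid [610.60534475 -13.73502572  12.        ]
```

```bash
cat >> h.py <<'E'
def tool(yaw,pitch=0):  # nose-up pitch>0
    return Ro.from_rotvec([0,0,yaw])*Ro.from_rotvec([0,-pitch,0])*Ro.from_matrix(np.array([[0.,1,0],[1,0,0],[0,0,-1]]))
E
python3 - <<'E'
from h import *
goto([560,-36.6,110],tool(-.087)); goto([560,-36.6,64],tool(-.087))
E
```

```text
t cm [-0.05 14.   14.84] w [-0.008 -0.002  0.051]
t cm [-0.06 14.04 19.44] w [-0.008 -0.002  0.051]
```

```bash
python3 -m handwheel '[{"tx":0,"ty":4.5,"tz":2.5,"wx":-0.008,"wy":0,"wz":0.051,"claw":0},{"tx":0,"ty":4.5,"tz":3.5,"wx":0,"wy":0,"wz":0,"claw":0},{"tx":0,"ty":4.5,"tz":4,"wx":0,"wy":0,"wz":0,"claw":0},{"tx":0,"ty":0.5,"tz":4,"wx":0,"wy":0,"wz":0,"claw":0},{"tx":0,"ty":0,"tz":0,"wx":0,"wy":0,"wz":0,"claw":0}]'
python3 - <<'E'
from h import *
goto([560,-36.6,64],tool(-.087))
p=viewer.camera_params("wrist");im=viewer.camera("wrist")
cv2.imwrite("pics/w2.png",cv2.convertScaleAbs(im[...,::-1],alpha=1.4))
print([proj(p,X).round(0) for X in([560,-36.6,75],[560,-36.6,63])])
E
```

```text
clock: 4.28
eef_pos: [566.0, -41.1, 115.6]
eef_rot: [0.001, 0.739, 0.673, 0.002]
ft_force: [0.1, -0.2, 0.5]
gripper_width: 85.2
t cm [ 0.38 -0.66  5.16] w [ 0.003 -0.002 -0.007]
[array([328., 235.]), array([328., 228.])]
```

View pics/w2.png

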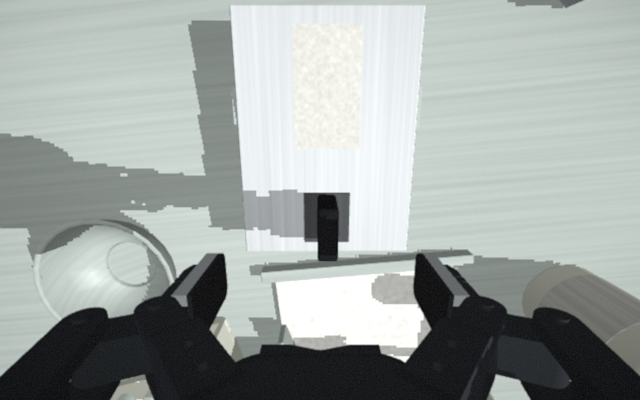

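The fin's top is centred near (328,232), which matches the projected (328,235). The lip's front top edge runs from about (260,268) to (473,252).

```bash
python3 - <<'E'
from h import *
p=viewer.camera_params("wrist")
a,b=ray(p,(260,270),12),ray(p,(473,254),12);e=b-a
print(a.round(1),b.round(1),np.linalg.norm(e),np.arctan2(-e[0],e[1]),(a+b)/2)
E
python3 -m handwheel '[{"tx":0.38,"ty":-0.66,"tz":1.6,"wx":0,"wy":0,"wz":-0.007,"claw":0},{"tx":0,"ty":0,"tz":2,"wx":0,"wy":0,"wz":0,"claw":0},{"tx":0,"ty":0,"tz":1.2,"wx":0,"wy":0,"wz":0,"claw":0},{"tx":0,"ty":0,"tz":0,"wx":0,"wy":0,"wz":0,"claw":0}]'
python3 -c "
from h import *
goto([560,-36.6,64],tool(-.087))"
```

```text
[612.1 -94.2  12. ] [614.   75.5  12. ] 169.68138089167815 -0.011056565447521408 [613.01900968  -9.37659164  12.        ]
clock: 4.82
eef_pos: [561.6, -36.0, 72.6]
eef_rot: [0.004, 0.737, 0.676, 0.005]
ft_force: [0.4, -0.4, -0.0]
gripper_width: 85.4
t cm [-0.08 -0.17  0.86] w [ 0.014 -0.002  0.001]
```

```bash
python3 -m handwheel '[{"tx":-0.08,"ty":-0.17,"tz":0.9,"wx":0.014,"wy":0,"wz":0,"claw":0},{"tx":0,"ty":0,"tz":0,"wx":0,"wy":0,"wz":0,"claw":0.5},{"tx":0,"ty":0,"tz":0,"wx":0,"wy":0,"wz":0,"claw":1},{"tx":0,"ty":0,"tz":0,"wx":0,"wy":0,"wz":0,"claw":1},{"tx":0,"ty":0,"tz":0,"wx":0,"wy":0,"wz":0,"claw":1},{"tx":0,"ty":0,"tz":0,"wx":0,"wy":0,"wz":0,"claw":1},{"tx":0,"ty":0,"tz":0,"wx":0,"wy":0,"wz":0,"claw":1},{"tx":0,"ty":0,"tz":0,"wx":0,"wy":0,"wz":0,"claw":1}]'
python3 -c "
from h import *
goto([560,-36.6,64],tool(-.087))"
```

```text
clock: 5.82
eef_pos: [561.1, -36.7, 65.1]
eef_rot: [0.0, 0.737, 0.676, 0.002]
ft_force: [0.6, 1.3, 0.2]
gripper_width: 11.1
t cm [-0.   -0.11  0.11] w [ 0.002 -0.002  0.   ]
```

```bash
cat >> h.py <<'E'
D=np.array([612.5,-9.5,0.]);DY=-0.012
def fin(rear,yaw,th,a=126.,h=65.):  # TCP for case rear-bottom point, yaw, tilt
    return np.array(rear)+Ro.from_rotvec([0,0,yaw]).apply(Ro.from_rotvec([0,-th,0]).apply([a,0,h]))
def dock(x,y=0,z=0): return D+Ro.from_rotvec([0,0,DY]).apply([x,y,z])
E
python3 -c "
from h import *
s,x,r=pose()
rear=x-np.array([0,0,x[2]])-Ro.from_rotvec([0,0,-.087]).apply([126,0,0]);print(rear)
goto(fin(rear,-.087,.075),tool(-.087,.075))
goto(fin(rear,-.087,.15),tool(-.087,.15))"
```

```text
[435.58286946 -25.73464947   0.        ]
t cm [ 0.   -0.52 -0.92] w [-0.073 -0.002  0.   ]
t cm [ 0.   -1.11 -1.8 ] w [-0.148 -0.002  0.   ]
```

```bash
python3 -m handwheel '[{"tx":0,"ty":-0.26,"tz":-0.45,"wx":-0.037,"wy":0,"wz":0,"claw":1},{"tx":0,"ty":-0.26,"tz":-0.45,"wx":-0.037,"wy":0,"wz":0,"claw":1},{"tx":0,"ty":0,"tz":0,"wx":0,"wy":0,"wz":0,"claw":1}]'
python3 -c "
from h import *
goto(fin([435.6,-25.7,0],-.087,.15),tool(-.087,.15))
print(pose()[0]['wrist_torque'])"
```

```text
clock: 6.2
eef_pos: [555.9, -36.3, 73.8]
eef_rot: [0.028, 0.736, 0.675, 0.027]
ft_force: [1.0, -0.6, -2.9]
gripper_width: 10.6
t cm [ 0.01 -0.52 -0.98] w [-0.072 -0.002  0.   ]
[ 0.00833992  0.24027869 -0.04626618]
```

```bash
python3 -m handwheel '[{"tx":0,"ty":-0.25,"tz":-0.48,"wx":-0.037,"wy":0,"wz":0,"claw":1},{"tx":0,"ty":-0.25,"tz":-0.48,"wx":-0.037,"wy":0,"wz":0,"claw":1},{"tx":0,"ty":0,"tz":0,"wx":0,"wy":0,"wz":0,"claw":1}]'
python3 - <<'E'
from h import *
print(pose()[0]['wrist_torque'])
r0=dock(-104);r0[2]=0
print(r0); goto(fin(r0,DY,.15),tool(DY,.15))
cv2.imwrite("pics/s3.png",cv2.resize(viewer.camera("scene")[180:380,230:450,::-1],None,fx=2.8,fy=2.8))
E
```

```text
clock: 6.58
eef_pos: [549.9, -35.8, 82.2]
eef_rot: [0.055, 0.735, 0.674, 0.052]
ft_force: [-0.2, 0.6, -3.0]
gripper_width: 10.9
[0.00120485 0.30875464 0.00495486]
[508.50748791  -8.25202995   0.        ]
t cm [3.24 7.02 0.98] w [ 0.     0.009 -0.074]
```

View pics/s3.png

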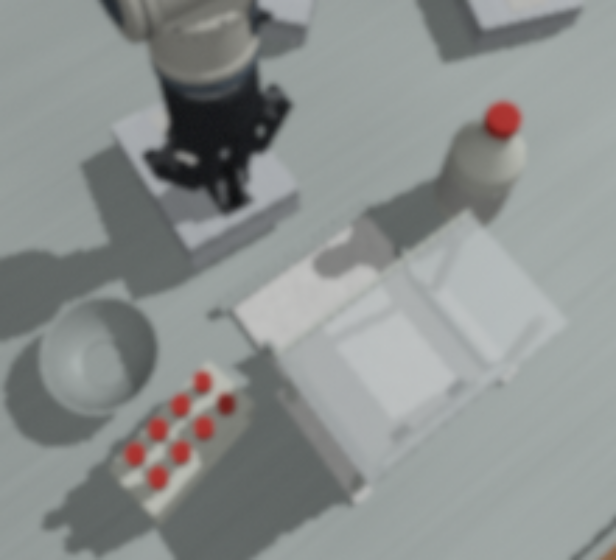

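The leading end is clearly up and the rear is down. Next I drag it forward, sideways and straight.

```bash
python3 -m handwheel '[{"tx":0.4,"ty":0.88,"tz":0.13,"wx":0,"wy":0,"wz":-0.01,"claw":1},{"tx":0.4,"ty":0.88,"tz":0.13,"wx":0,"wy":0,"wz":-0.01,"claw":1},{"tx":0.4,"ty":0.88,"tz":0.13,"wx":0,"wy":0,"wz":-0.01,"claw":1},{"tx":0.4,"ty":0.88,"tz":0.13,"wx":0,"wy":0,"wz":-0.01,"claw":1}]'
python3 - <<'E'
from h import *
print(pose()[0]['wrist_torque'])
r0=dock(-104);r0[2]=0
goto(fin(r0,DY,.15),tool(DY,.15))
E
```

```text
clock: 7.12
eef_pos: [586.8, -21.5, 80.1]
eef_rot: [0.052, 0.721, 0.69, 0.047]
ft_force: [-2.4, -0.5, -1.1]
gripper_width: 11.2
[0.10586692 0.98849898 0.08981658]
t cm [1.35 3.61 0.21] w [-0.009  0.009 -0.031]
```

```bash
python3 -m handwheel '[{"tx":0.35,"ty":0.9,"tz":0,"wx":-0.003,"wy":0,"wz":-0.01,"claw":1},{"tx":0.35,"ty":0.9,"tz":0.05,"wx":0,"wy":0,"wz":-0.01,"claw":1},{"tx":0.35,"ty":0.9,"tz":0.05,"wx":0,"wy":0,"wz":-0.01,"claw":1},{"tx":0.3,"ty":0.9,"tz":0.1,"wx":0,"wy":0,"wz":-0.01,"claw":1},{"tx":0,"ty":0,"tz":0,"wx":0,"wy":0,"wz":0,"claw":1}]'
python3 - <<'E'
from h import *
print(pose()[0]['wrist_torque'])
r0=dock(-104);r0[2]=0
goto(fin(r0,DY,.15),tool(DY,.15))
E
```

```text
clock: 7.75
eef_pos: [628.4, -7.5, 83.3]
eef_rot: [0.056, 0.705, 0.705, 0.049]
ft_force: [0.5, -0.6, -6.5]
gripper_width: 10.9
[ 0.02207584 -0.11650887 -0.01792376]
t cm [-0.21 -0.5  -0.06] w [-0.001  0.008  0.012]
```

```bash
python3 -m handwheel '[{"tx":-0.2,"ty":0.03,"tz":0.12,"wx":0.006,"wy":0,"wz":0.01,"claw":1},{"tx":0,"ty":0.06,"tz":0.13,"wx":0.01,"wy":0,"wz":0,"claw":1},{"tx":0,"ty":0.06,"tz":0.13,"wx":0.01,"wy":0,"wz":0,"claw":1},{"tx":0,"ty":0,"tz":0,"wx":0,"wy":0,"wz":0,"claw":1}]'
python3 - <<'E'
from h import *
print(pose()[0]['wrist_torque'])
r0=dock(-99);r0[2]=0
goto(fin(r0,DY,.12),tool(DY,.12))
E
```

```text
clock: 8.25
eef_pos: [630.0, -10.0, 79.7]
eef_rot: [0.046, 0.71, 0.702, 0.039]
ft_force: [-0.8, 0.6, -4.0]
gripper_width: 11.2
[ 0.25821901 -0.00684072  0.06127764]
t cm [0.03 0.08 0.01] w [0.    0.008 0.001]
```

```bash
python3 -m handwheel '[{"tx":0,"ty":0,"tz":0.1,"wx":0.005,"wy":0,"wz":0,"claw":1},{"tx":0,"ty":0,"tz":0.05,"wx":0.003,"wy":0,"wz":0,"claw":1}]'
python3 -c "
from h import *
print(pose()[0]['wrist_torque'])"
python3 -m handwheel '[{"tx":0,"ty":0,"tz":0,"wx":0,"wy":0,"wz":0,"claw":0.7},{"tx":0,"ty":0,"tz":0,"wx":0,"wy":0,"wz":0,"claw":0.3},{"tx":0,"ty":0,"tz":0,"wx":0,"wy":0,"wz":0,"claw":0},{"tx":0,"ty":0,"tz":0,"wx":0,"wy":0,"wz":0,"claw":0},{"tx":0,"ty":0,"tz":0,"wx":0,"wy":0,"wz":0,"claw":0}]'
```

```text
clock: 8.5
eef_pos: [630.7, -10.1, 79.3]
eef_rot: [0.043, 0.71, 0.702, 0.037]
ft_force: [-2.0, 0.5, 1.7]
gripper_width: 10.8
[0.37076283 0.31674953 0.083624  ]
clock: 9.12
eef_pos: [631.8, -10.2, 80.0]
eef_rot: [0.044, 0.71, 0.702, 0.038]
ft_force: [0.5, 0.8, 0.5]
gripper_width: 85.5
```

```bash
python3 -m handwheel '[{"tx":0,"ty":0,"tz":-2.5,"wx":0,"wy":0,"wz":0,"claw":0},{"tx":0,"ty":0,"tz":-4,"wx":0,"wy":0,"wz":0,"claw":0},{"tx":0,"ty":-2,"tz":-5,"wx":0.04,"wy":0,"wz":0,"claw":0},{"tx":0,"ty":-5,"tz":-2,"wx":0.08,"wy":0,"wz":0,"claw":0.5},{"tx":0,"ty":-6,"tz":0,"wx":0,"wy":0,"wz":0,"claw":0.5},{"tx":0,"ty":-6,"tz":0,"wx":0,"wy":0,"wz":0,"claw":0.5},{"tx":0,"ty":0,"tz":0,"wx":0,"wy":0,"wz":0,"claw":0.5}]'
python3 - <<'E'
from h import *
import json
s,x,r=pose();print(s["gripper_width"]);goto([x[0],x[1],x[2]],tool(DY))
p=viewer.camera_params("wrist");im=viewer.camera("wrist")
cv2.imwrite("pics/w4.png",cv2.convertScaleAbs(im[...,::-1],alpha=1.3))
json.dump({k:np.array(v).tolist() for k,v in p.items()},open("w4.json","w"))
E
```

```text
clock: 10.0
eef_pos: [421.3, -6.4, 212.5]
eef_rot: [0.0, 0.711, 0.703, -0.006]
ft_force: [1.1, -0.7, 0.6]
gripper_width: 42.8
42.800485795839585
t cm [0. 0. 0.] w [-0.008  0.009 -0.   ]
```

View pics/w4.png

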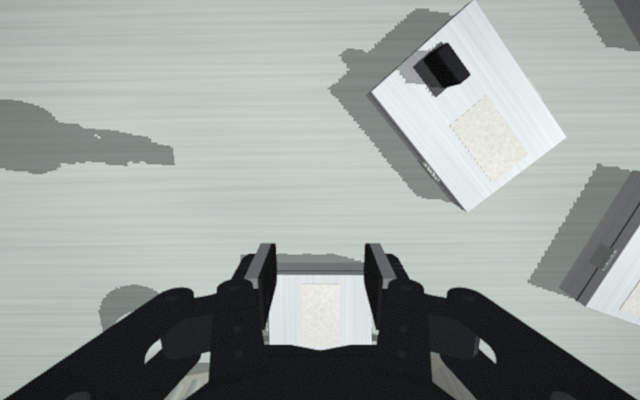

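The lid's rear edge is at row 273, roughly square to the hand. A look-alike's corner is at (467,210).

Run:
```python
from h import *
import json
p=json.load(open("w4.json"))
print("rear top",ray(p,(280,273.5),40),ray(p,(362,274.5),40),"decoy",ray(p,(467,212),40),ray(p,(372,93),40))
goto([470,-9,100],tool(DY))
goto([470,-9,36],tool(DY))
```

```text
rear top [506.57801092 -51.0213193   40.        ] [508.28228431  34.03590893  40.        ] decoy [441.60613545 134.94625242  40.        ] [330.42432316  38.79272903  40.        ]
t cm [-0.09  4.6  11.3 ] w [-0.004  0.009 -0.   ]
t cm [-0.03  4.63 17.7 ] w [-0.004  0.009 -0.   ]
```

```bash
python3 -m handwheel '[{"tx":0,"ty":2.3,"tz":5,"wx":-0.004,"wy":0.009,"wz":0,"claw":0.5},{"tx":0,"ty":2.3,"tz":6,"wx":0,"wy":0,"wz":0,"claw":0.5},{"tx":0,"ty":0,"tz":5.5,"wx":0,"wy":0,"wz":0,"claw":0.5},{"tx":0,"ty":0,"tz":0.9,"wx":0,"wy":0,"wz":0,"claw":0.5},{"tx":0,"ty":0,"tz":0,"wx":0,"wy":0,"wz":0,"claw":0.5}]'
python3 - <<'E'
from h import *
goto([494,-10,34],tool(DY))
E
```

```text
clock: 10.68
eef_pos: [484.6, -8.1, 38.4]
eef_rot: [0.006, 0.711, 0.703, 0.006]
ft_force: [-0.6, 0.2, 0.7]
gripper_width: 42.5
t cm [-0.18  0.94  0.45] w [ 0.017  0.    -0.   ]
```

```bash
python3 -m handwheel '[{"tx":-0.15,"ty":0.3,"tz":0.4,"wx":0.017,"wy":0,"wz":0,"claw":0.5},{"tx":0,"ty":0.4,"tz":0,"wx":0,"wy":0,"wz":0,"claw":0.5},{"tx":0,"ty":0.4,"tz":0,"wx":0,"wy":0,"wz":0,"claw":0.5},{"tx":0,"ty":0.4,"tz":0,"wx":0,"wy":0,"wz":0,"claw":0.5},{"tx":0,"ty":0.4,"tz":0,"wx":0,"wy":0,"wz":0,"claw":0.5},{"tx":0,"ty":0.4,"tz":0,"wx":0,"wy":0,"wz":0,"claw":0.5}]'
python3 - <<'E'
from h import *
s,x,r=pose();print(s["wrist_torque"]);goto([x[0],-9.5-.012*(x[0]-612.5),34],tool(DY))
E
```

```text
clock: 11.42
eef_pos: [509.0, -10.0, 39.2]
eef_rot: [0.001, 0.711, 0.703, 0.0]
ft_force: [-5.1, 0.4, -0.6]
gripper_width: 43.0
[0.01933515 0.76724184 0.00708055]
t cm [ 0.17 -0.    0.52] w [ 0.001  0.    -0.   ]
```

```bash
python3 -m handwheel '[{"tx":0,"ty":0.5,"tz":0.15,"wx":0,"wy":0,"wz":0,"claw":0.5},{"tx":0,"ty":0.5,"tz":0.1,"wx":0,"wy":0,"wz":0,"claw":0.5},{"tx":0,"ty":0.5,"tz":0.1,"wx":0,"wy":0,"wz":0,"claw":0.5},{"tx":0,"ty":0.5,"tz":0.1,"wx":0,"wy":0,"wz":0,"claw":0.5},{"tx":0,"ty":0.5,"tz":0.05,"wx":0,"wy":0,"wz":0,"claw":0.5},{"tx":0,"ty":0.5,"tz":0.05,"wx":0,"wy":0,"wz":0,"claw":0.5}]'
python3 - <<'E'
from h import *
s,x,r=pose();print(s["wrist_torque"]);goto([x[0],-9.5-.012*(x[0]-612.5),36],tool(DY))
cv2.imwrite("pics/w5.png",cv2.convertScaleAbs(viewer.camera("wrist")[...,::-1],alpha=1.3))
cv2.imwrite("pics/t5.png",cv2.resize(viewer.camera("top")[60:260,240:440,::-1],None,fx=3,fy=3,interpolation=cv2.INTER_CUBIC))
E
```

```text
clock: 12.18
eef_pos: [531.5, -10.0, 32.3]
eef_rot: [-0.006, 0.711, 0.703, -0.006]
ft_force: [-9.4, 0.2, 6.0]
gripper_width: 42.6
[ 0.03938532  1.31522574 -0.00661094]
t cm [ 0.14 -0.01 -0.37] w [-0.018 -0.     0.   ]
```

View pics/t5.png

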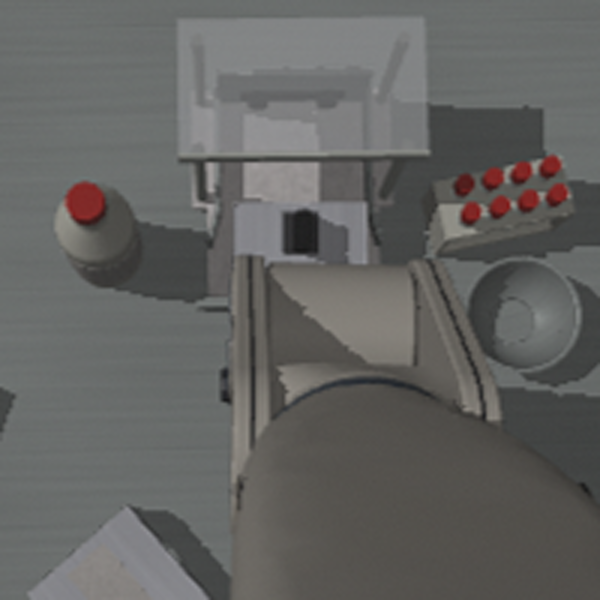

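```bash
python3 -m handwheel '[{"tx":0,"ty":0.5,"tz":-0.1,"wx":-0.01,"wy":0,"wz":0,"claw":0.5},{"tx":0,"ty":0.5,"tz":-0.05,"wx":0,"wy":0,"wz":0,"claw":0.5},{"tx":0,"ty":0.5,"tz":-0.05,"wx":0,"wy":0,"wz":0,"claw":0.5},{"tx":0,"ty":0.5,"tz":0,"wx":0,"wy":0,"wz":0,"claw":0.5},{"tx":0,"ty":0.5,"tz":0,"wx":0,"wy":0,"wz":0,"claw":0.5},{"tx":0,"ty":0.5,"tz":0,"wx":0,"wy":0,"wz":0,"claw":0.5},{"tx":0,"ty":-0.8,"tz":0,"wx":0,"wy":0,"wz":0,"claw":0.5},{"tx":0,"ty":0,"tz":0,"wx":0,"wy":0,"wz":0,"claw":0.5}]'
python3 - <<'E'
from h import *
s,x,r=pose();print(s["wrist_torque"]);goto([x[0],-9.5-.012*(x[0]-612.5),36],tool(DY))
E
```

```text
clock: 13.28
eef_pos: [540.9, -9.8, 32.1]
eef_rot: [-0.013, 0.711, 0.703, -0.013]
ft_force: [0.5, 1.2, -0.2]
gripper_width: 42.6
[-0.01810453 -0.03280009 -0.00493379]
t cm [ 0.11 -0.02 -0.39] w [-0.037 -0.001  0.001]
```

```bash
python3 -m handwheel '[{"tx":0,"ty":-0.2,"tz":-0.8,"wx":-0.037,"wy":0,"wz":0,"claw":0.5},{"tx":0,"ty":0.0,"tz":0,"wx":0,"wy":0,"wz":0,"claw":0.5}]'
python3 - <<'E'
from h import *
s,x,r=pose();goto([x[0],-9.5-.012*(x[0]-612.5),40],tool(DY))
cv2.imwrite("pics/w6.png",cv2.convertScaleAbs(viewer.camera("wrist")[...,::-1],alpha=1.3))
E
```

```text
clock: 13.52
eef_pos: [541.7, -9.9, 40.8]
eef_rot: [0.002, 0.711, 0.703, 0.002]
ft_force: [-0.2, 0.2, -0.7]
gripper_width: 42.9
t cm [ 0.12 -0.    0.08] w [ 0.006 -0.001  0.   ]
```

View pics/w6.png

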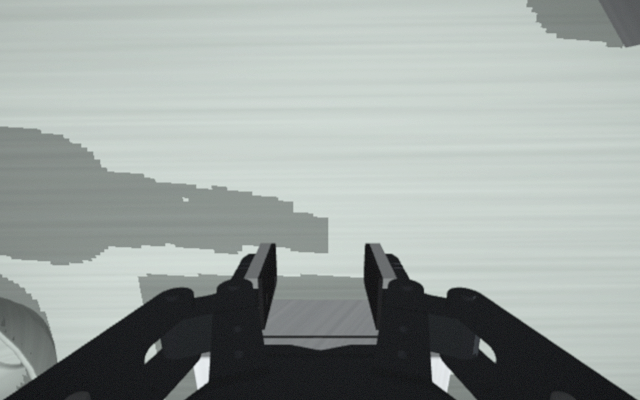

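The rear face shows at rows 298–347 between the fingers, with the top in the open. I'll keep pushing.

```bash
python3 -m handwheel '[{"tx":0.1,"ty":0.6,"tz":0,"wx":0,"wy":0,"wz":0,"claw":0.5},{"tx":0,"ty":0.5,"tz":0,"wx":0,"wy":0,"wz":0,"claw":0.5},{"tx":0,"ty":0.5,"tz":0,"wx":0,"wy":0,"wz":0,"claw":0.5},{"tx":0,"ty":0.5,"tz":0,"wx":0,"wy":0,"wz":0,"claw":0.5},{"tx":0,"ty":0.5,"tz":0,"wx":0,"wy":0,"wz":0,"claw":0.5},{"tx":0,"ty":0.5,"tz":0,"wx":0,"wy":0,"wz":0,"claw":0.5}]'
python3 - <<'E'
from h import *
s,x,r=pose();print(s["wrist_torque"]);goto([x[0],-9.5-.012*(x[0]-612.5),38],tool(DY))
E
```

```text
clock: 14.32
eef_pos: [573.5, -9.1, 39.3]
eef_rot: [-0.0, 0.711, 0.703, 0.0]
ft_force: [-2.7, -0.4, -1.7]
gripper_width: 42.5
[0.0084032  0.43386837 0.02934589]
t cm [ 0.   -0.    0.13] w [-0.    -0.001  0.001]
```

```bash
python3 -m handwheel '[{"tx":0,"ty":0.5,"tz":0,"wx":0,"wy":0,"wz":0,"claw":0.5},{"tx":0,"ty":0.5,"tz":0,"wx":0,"wy":0,"wz":0,"claw":0.5},{"tx":0,"ty":0.4,"tz":0,"wx":0,"wy":0,"wz":0,"claw":0.5},{"tx":0,"ty":0.4,"tz":0,"wx":0,"wy":0,"wz":0,"claw":0.5},{"tx":0,"ty":-0.6,"tz":0,"wx":0,"wy":0,"wz":0,"claw":0.5},{"tx":0,"ty":0,"tz":0,"wx":0,"wy":0,"wz":0,"claw":0.5}]'
python3 - <<'E'
from h import *
s,x,r=pose();print(s["wrist_torque"]);goto([x[0],-9.5-.012*(x[0]-612.5),38],tool(DY))
E
```

```text
clock: 15.08
eef_pos: [588.2, -9.3, 39.6]
eef_rot: [0.001, 0.711, 0.703, 0.001]
ft_force: [0.1, -0.2, -0.3]
gripper_width: 42.8
[-0.06617112  0.02359674  0.05123215]
t cm [ 0.01 -0.    0.16] w [ 0.003 -0.001  0.001]
```

```bash
python3 -m handwheel '[{"tx":0,"ty":0.5,"tz":0,"wx":0,"wy":0,"wz":0,"claw":0.5},{"tx":0,"ty":0.4,"tz":0,"wx":0,"wy":0,"wz":0,"claw":0.5},{"tx":0,"ty":0.3,"tz":0,"wx":0,"wy":0,"wz":0,"claw":0.5},{"tx":0,"ty":0.3,"tz":0,"wx":0,"wy":0,"wz":0,"claw":0.5},{"tx":0,"ty":0.3,"tz":0,"wx":0,"wy":0,"wz":0,"claw":0.5}]'
python3 -m handwheel '[{"tx":0,"ty":0.25,"tz":0,"wx":0,"wy":0,"wz":0,"claw":0.5},{"tx":0,"ty":0.25,"tz":0,"wx":0,"wy":0,"wz":0,"claw":0.5}]'
```

```text
clock: 15.7
eef_pos: [605.2, -9.5, 39.4]
eef_rot: [-0.001, 0.711, 0.703, -0.0]
ft_force: [-3.4, 0.6, 0.5]
gripper_width: 42.7
clock: 15.95
eef_pos: [610.4, -9.5, 39.2]
eef_rot: [-0.001, 0.711, 0.703, -0.0]
ft_force: [-3.6, 0.4, -0.6]
gripper_width: 42.6
```

```bash
python3 -m handwheel '[{"tx":0,"ty":0.25,"tz":0,"wx":0,"wy":0,"wz":0,"claw":0.5}]'
python3 -m handwheel '[{"tx":0,"ty":0.25,"tz":0,"wx":0,"wy":0,"wz":0,"claw":0.5}]'
```

```text
clock: 16.08
eef_pos: [613.1, -9.5, 39.1]
eef_rot: [-0.001, 0.711, 0.703, -0.0]
ft_force: [-3.0, 0.6, -0.7]
gripper_width: 42.8
clock: 16.2
eef_pos: [615.9, -9.6, 39.1]
eef_rot: [-0.001, 0.711, 0.703, -0.0]
ft_force: [-4.1, -0.5, 1.5]
gripper_width: 42.7
```

```bash
python3 -m handwheel '[{"tx":0,"ty":-0.5,"tz":0,"wx":0,"wy":0,"wz":0,"claw":0.5},{"tx":0,"ty":0.4,"tz":0,"wx":0,"wy":0,"wz":0,"claw":0.5},{"tx":0,"ty":0.15,"tz":0,"wx":0,"wy":0,"wz":0,"claw":0.5}]'
python3 -m handwheel '[{"tx":0,"ty":0.15,"tz":0,"wx":0,"wy":0,"wz":0,"claw":0.5}]'
python3 -m handwheel '[{"tx":0,"ty":0.15,"tz":0,"wx":0,"wy":0,"wz":0,"claw":0.5}]'
```

```text
clock: 16.58
eef_pos: [617.7, -9.6, 39.7]
eef_rot: [0.0, 0.711, 0.703, 0.001]
ft_force: [-5.5, -0.9, 3.6]
gripper_width: 42.9
clock: 16.7
eef_pos: [618.3, -9.6, 39.7]
eef_rot: [-0.0, 0.711, 0.703, -0.0]
ft_force: [-4.6, 0.2, 3.0]
gripper_width: 42.5
clock: 16.82
eef_pos: [619.0, -9.6, 39.7]
eef_rot: [-0.001, 0.711, 0.703, -0.001]
ft_force: [-5.1, 0.7, 2.3]
gripper_width: 42.7
```

```bash
python3 -m handwheel '[{"tx":0,"ty":0.2,"tz":0,"wx":0,"wy":0,"wz":0,"claw":0.5}]' | grep -E 'pos|force'
python3 -m handwheel '[{"tx":0,"ty":0.2,"tz":0,"wx":0,"wy":0,"wz":0,"claw":0.5}]'| grep -E 'pos|force'
python3 -c "
from h import *
p=viewer.camera_params('wrist');cv2.imwrite('pics/w7.png',cv2.resize(cv2.convertScaleAbs(viewer.camera('wrist')[230:400,200:440,::-1],alpha=1.4),None,fx=3,fy=3))
cv2.imwrite('pics/t7.png',cv2.resize(viewer.camera('top')[60:180,280:410,::-1],None,fx=4.5,fy=4.5,interpolation=cv2.INTER_CUBIC))
import numpy as np
for x in(612.5,622.5,630):print(x,proj(p,[x,-9.5,12]).round(0),proj(p,[x,-9.5,6]).round(0),proj(p,[x,-9.5,46]).round(0))"
```

```text
eef_pos: [620.2, -9.6, 39.6]
ft_force: [-6.2, 0.5, 3.1]
eef_pos: [621.3, -9.6, 39.6]
ft_force: [-4.3, -0.0, 3.7]
612.5 [321. 240.] [321. 236.] [321. 271.]
622.5 [321. 258.] [321. 253.] [321. 293.]
630 [321. 271.] [321. 266.] [322. 309.]
```

View pics/w7.png

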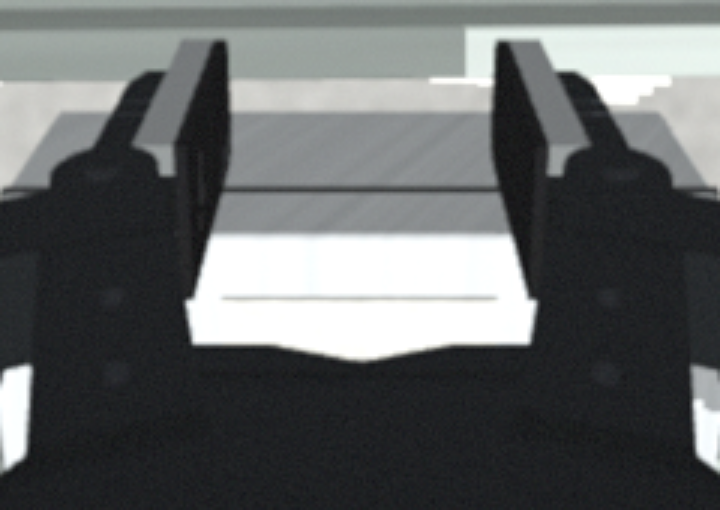

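The rear face sits at row 267 (bottom) and row 307 (top). That matches deck level at dock x≈18, behind the lip, whose rear edge is at row 256. I'll press on to feel for the buffers.

```bash
python3 -m handwheel '[{"tx":0,"ty":0.2,"tz":0,"wx":0,"wy":0,"wz":0,"claw":0.5}]' | grep -E 'pos|force'
python3 -m handwheel '[{"tx":0,"ty":0.2,"tz":0,"wx":0,"wy":0,"wz":0,"claw":0.5}]'| grep -E 'pos|force'
python3 -m handwheel '[{"tx":0,"ty":0.2,"tz":0,"wx":0,"wy":0,"wz":0,"claw":0.5}]'| grep -E 'pos|force'
```

```text
eef_pos: [622.9, -9.6, 39.5]
ft_force: [-4.4, 0.2, 3.6]
eef_pos: [624.4, -9.6, 39.5]
ft_force: [-4.8, 0.2, 2.3]
eef_pos: [625.8, -9.6, 39.5]
ft_force: [-6.6, 0.7, 2.9]
```

```bash
python3 -m handwheel '[{"tx":0,"ty":0.15,"tz":0,"wx":0,"wy":0,"wz":0,"claw":0.5}]' | grep -E 'pos|force'
python3 -m handwheel '[{"tx":0,"ty":0.15,"tz":0,"wx":0,"wy":0,"wz":0,"claw":0.5}]'| grep -E 'pos|force'
python3 -m handwheel '[{"tx":0,"ty":0.15,"tz":0,"wx":0,"wy":0,"wz":0,"claw":0.5}]'| grep -E 'pos|force'
```

```text
eef_pos: [626.2, -9.6, 39.4]
ft_force: [-7.7, -0.1, 3.8]
eef_pos: [626.2, -9.6, 39.2]
ft_force: [-8.5, 0.2, 4.8]
eef_pos: [626.2, -9.7, 39.0]
ft_force: [-7.5, -0.4, 4.1]
```

```bash
python3 -m handwheel '[{"tx":0,"ty":0.25,"tz":0,"wx":0,"wy":0,"wz":0,"claw":0.5}]' | grep -E 'pos|force'
python3 -m handwheel '[{"tx":0,"ty":0.25,"tz":0,"wx":0,"wy":0,"wz":0,"claw":0.5}]'| grep -E 'pos|force'
python3 -m handwheel '[{"tx":0,"ty":0.3,"tz":-0.05,"wx":0,"wy":0,"wz":0,"claw":0.5}]'| grep -E 'pos|force'
```

```text
eef_pos: [626.6, -9.7, 38.7]
ft_force: [-9.8, -0.1, 6.6]
eef_pos: [626.7, -9.6, 38.3]
ft_force: [-11.6, -0.4, 6.6]
eef_pos: [626.9, -9.7, 38.4]
ft_force: [-12.5, -0.4, 7.5]
```

```bash
python3 -m handwheel '[{"tx":0,"ty":0.35,"tz":-0.1,"wx":0,"wy":0,"wz":0,"claw":0.5}]' | grep -E 'pos|force'
python3 -m handwheel '[{"tx":0,"ty":0.38,"tz":-0.1,"wx":0,"wy":0,"wz":0,"claw":0.5},{"tx":0,"ty":0.38,"tz":-0.1,"wx":0,"wy":0,"wz":0,"claw":0.5}]'| grep -E 'pos|force'
```

```text
eef_pos: [627.3, -9.7, 38.5]
ft_force: [-10.7, -1.7, 2.7]
eef_pos: [627.4, -9.8, 38.6]
ft_force: [-13.8, 1.1, 8.2]
```

It presses at about 14 N with the case stopped, so it's on the buffers. Now I back off, rise and look.

```bash
python3 -m handwheel '[{"tx":0,"ty":-0.3,"tz":0,"wx":0,"wy":0,"wz":0,"claw":0.5},{"tx":0,"ty":-1.5,"tz":0,"wx":0,"wy":0,"wz":0,"claw":0.5},{"tx":0,"ty":-4,"tz":-1,"wx":0,"wy":0,"wz":0,"claw":0.5},{"tx":0,"ty":-5,"tz":-4,"wx":0,"wy":0,"wz":0,"claw":0.5},{"tx":0,"ty":-5,"tz":-4,"wx":0,"wy":0,"wz":0,"claw":0.5},{"tx":0,"ty":-5,"tz":-4,"wx":0,"wy":0,"wz":0,"claw":0},{"tx":0,"ty":-5,"tz":-2,"wx":0,"wy":0,"wz":0,"claw":0},{"tx":0,"ty":0,"tz":0,"wx":0,"wy":0,"wz":0,"claw":0}]'
python3 - <<'E'
from h import *
p=viewer.camera_params('wrist');a=cv2.convertScaleAbs(viewer.camera('wrist')[220:400,190:450,::-1],alpha=1.3)
b=viewer.camera('top')[60:180,275:415,::-1]
a=cv2.resize(a,(750,519//2+30));b=cv2.resize(b,(360,309),interpolation=cv2.INTER_CUBIC)
c=cv2.resize(viewer.camera('scene')[230:370,290:450,::-1],(390,309),interpolation=cv2.INTER_CUBIC)
cv2.imwrite("pics/f.png",np.vstack([a,np.hstack([b,c])]))
q=viewer.camera_params('top')
for X in(612.5,622.5,636):print(X,"top-crop",[((proj(q,[X,y,z])-[275,60])*[360/140,309/120]).round(0) for y,z in((-65,12 if X<630 else 6),(45,12 if X<630 else 6),(-10,46))],"wrist",[((proj(p,[X,-10,z])-[190,220])*[750/260,289/180]).round(0) for z in(6,12,46)])
E
```

```text
clock: 19.68
eef_pos: [375.9, -7.2, 201.7]
eef_rot: [-0.016, 0.711, 0.703, -0.016]
ft_force: [1.0, 0.6, -0.0]
gripper_width: 85.4
612.5 top-crop [array([219., 262.]), array([110., 264.]), array([167., 256.])] wrist [array([375., 267.]), array([375., 274.]), array([375., 314.])]
622.5 top-crop [array([218., 253.]), array([110., 254.]), array([166., 246.])] wrist [array([375., 279.]), array([375., 285.]), array([375., 326.])]
636 top-crop [array([217., 241.]), array([109., 242.]), array([166., 233.])] wrist [array([376., 293.]), array([376., 300.]), array([376., 342.])]
```

View pics/f.png

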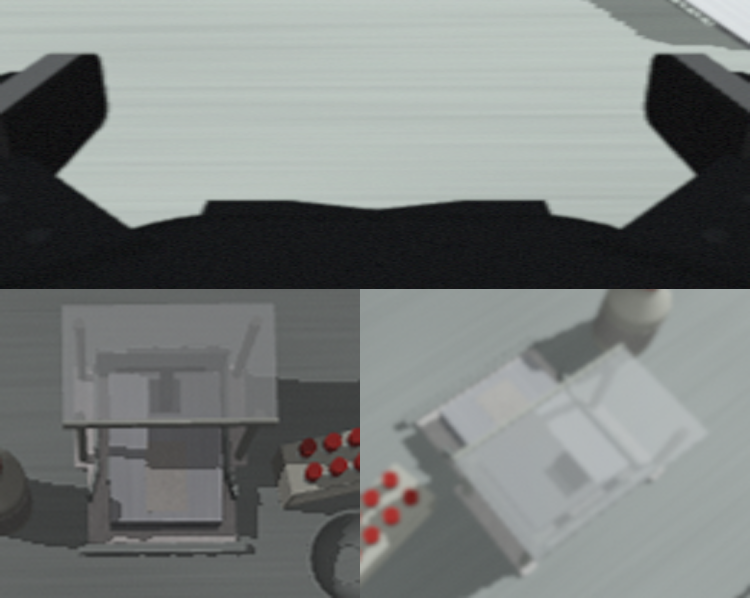

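The final top view shows the case straight in the bay. Its rear lid edge is at crop row 232 (predicted 233 for world x=636 at deck height), clear of the lip at rows 254–266. The bystanders haven't moved.

```bash
python3 -c "
from rig import arm
print(arm.close_job())"
```

```text
the job is handed in; nothing more can be done
None
```

The case is in the docking bay and the job is handed in, after about 20 s of robot time.

- **Lift:** I gripped the fin, tilted the leading end up about 0.15 rad and dragged the case forward with its rear kept low. I straightened it on the way, then let it down on the lip and let go. Near the end of the drag the hand carried 6.5 N, so the rear may have been only lightly on the trolley top for a moment. I did not check that by camera.
- **Push:** I pushed from behind with the half-open fingers, easing off three times so the case could drop level. Sideways force at the hand, read between moves, stayed under about 10 N until the final press. The case then stopped against the buffers, and I pressed to about 14 N, below the 20 N limit.
- **Last checks:** After the arm backed away, the top view shows the case straight and under the shelf. Its rear face is at dock x of about 23 mm, clear of the lip, which ends at 10 mm. While I was still pushing, the wrist view showed the rear face upright at deck height, and the lid height fits that in the final top view. The bottle, rack and bowl look unmoved, and the robot touches nothing.
- **Checks that failed or disagreed:** The final wrist picture missed the bay because the gripper blocked it. The first measurement of the lip came out 178 mm long instead of 170 mm. A second, closer look gave 169.7 mm, and I used that one.

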